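# Take the lift-off lid from the medicine box and stand it to dry

## Task

The lid of the clear medicine box is to be washed: press down the orange tab on the box's front so that the lid pops up, swing the lid up past vertical until it leans on its stops, then take it by its top edge and lift it, still upright, straight up off its hinge pins. Set it down gently, hinge edge down, upright between the two rows of dowels of the wooden stand, about centred along the slot, and let go. Leave the other things on the shelf where they stand.

Things in the scene. Friction and masses are not known exactly. Their poses are not given: they have to be found in the camera images.
- box: fixed clear acrylic medicine box with white floor, 120 mm (x) by 150 mm (y) by 60 mm high (rim), open under its lid. Origin at the centre of its underside; the -x side (front, towards the robot) has the orange tab, whose catch stands 74 mm above the surface at the middle of the front wall; +x is the hinge side, z up. A sprung plunger in the box pushes the lid up once it is let go
- lid: loose lid, clear in a blue frame, 150 mm wide (y), 8 mm thick, 0.16 to 0.26 kg. Origin: middle of its hinge line, mid-thickness; -x runs along it to the free edge, 140 mm off; +z out of the outer face. Opening = angle of z from vertical: 0 shut, about 0.31 rad popped up on the plunger (free edge then about 108 mm high), 1.57 vertical, about 1.75 on the stops, where it stays
- lid_edge (a point): middle of the lid's free edge (140 mm from the hinge line, mid-thickness); axes as the lid's. Two ribs, 6 mm high, stand on the inner face 14 mm in from this edge, 33 to 63 mm either side of the middle; the inner face is plain between them
- hook_end (a point): middle of the lid's rear end: two hooks at y = +-50 mm (14 mm wide, 17 mm thick) reach 12 mm beyond the hinge line (+x) and hold the pins in slots that open to +x, so the lid comes off only when it stands about vertical and is lifted more than 15 mm. Standing on end, the lid rests on these hooks; axes as the lid's
- pins (a point): middle of the hinge line on the box, 74 mm behind the box's centre and 64 mm above the surface; axes as the box's. Two 6 mm steel pins lie on this line (along y) at y = +-50 mm. The lid's origin is here while it is on its pins
- stops (a point): middle between the tops of the two white stops behind the hinge (at y = +-22 mm, 94 mm above the surface), against which the opened lid leans, about 10 degrees past vertical
- latch (a joint): the orange tab's turn: 0 at rest, 0.4 rad fully down; the lid is let go at about 0.2 to 0.3 rad. It springs back. About 2.8 N at the tab starts it, 4.6 N holds it fully down
- tab (a point): where to press the orange tab: on its top face, 48 mm above the surface at rest, 98 mm in front of the box's centre and 32 mm in front of the shut lid's edge; moves with the tab. The tab is 30 mm wide and sticks out 12 mm further; pressed here its full stroke is about 10 mm, straight down
- stand: fixed wooden lid stand: base 70 mm (x) by 170 mm (y) by 15 mm high, with two rows of three dowels of 8 mm (rows at x = +-20 mm; dowels at y = -55, 0, 55 mm; tops 94 mm above the surface). Origin at the centre of its underside, z up
- slot (a point): centre of the slot's floor in the stand, 15 mm above the surface. The 32 mm wide slot between the two rows of dowels runs along the stand's y; axes as the stand's
- tumbler: green glass tumbler, 100 mm tall, 72 mm across, upright; origin at the centre of its underside
- teapot_lid: blue porcelain teapot lid resting upturned on its knob, 82 mm across, 34 mm high; origin at the centre of its underside
- spray: white nasal spray bottle with green nozzle, 92 mm tall, 36 mm across; origin at the centre of its underside
- pill_dish: white ceramic pill dish, 68 mm across, 22 mm high; origin at the centre of its underside
- tweezer: steel tweezer lying flat, 110 mm long, 8 mm high; origin at its middle, on its underside
- pill_bottle: amber pill jar with white cap, 75 mm tall, 42 mm across; origin at the centre of its underside
Not all that is in view belongs to the job. What is shaped like the stand but red or turquoise is not meant. What is meant by the lid is not yellow, and is the larger of those in its own colour.

How it is judged:
By the outcome, as a careful person would: the job done as asked, in the order asked, and still so for the second after the job is handed in, with the robot touching nothing.
It also fails if it takes over 72 s, if anything falls off the work surface, if the arm or the gripper's body presses on something with over 40 N, if the wrist force passes 120 N, or if a joint passes its speed limit or range.

## Robot

A 6-joint arm with a two-finger parallel gripper is mounted at the origin on the work surface. World frame = base frame: x ahead of the robot, y to its left, z up, the work surface at z = 0. Lengths are in m, angles in degrees, forces in N, time in s.
With the tool pointing down it reaches from about 0.4 to 0.825 m from the base axis. Payload 7 kg.
Tool frame: the origin (TCP) lies on the centre line of the jaws, within the pads' length; the fingertips stand 11 mm ahead of it and the grasp point (between the pads) lies 8 mm behind it; z points along the fingers, y is the direction in which the jaws open and shut (so a half turn about z gives the same grasp; the last joint's range is limited). The gripper opens to 88 mm and grips with 3 to 60 N. Pads are 19 mm wide; open, the fingers measure 130 mm over their backs; the gripper's body (78 mm by 193 mm) begins 47 mm behind the grasp point.
Start: joints at [88.528, 20.546, 0.682, 0, -70.136, -16.507], TCP at [0.208, 0.642, 0.238] pointing down, gripper open.
Joint ranges: [-176.03, 176.03], [-82.01, 121.73], [-58.28, 71.71], [-173.87, 95.51], [-174.79, -0.11], [-173.66, 173.66]. Speed limits (degrees/s): [136.94, 136.94, 172.46, 180, 180, 180].

## Interface

Orientations are given as [roll, pitch, yaw] about the fixed x, y, z axes, in that order (R = Rz(yaw) Ry(pitch) Rx(roll)).
In Python, from plant import ctrl, cams, order gives the robot as it stands.
- The arm moves only by the tool jog_arm, never from a script. Its argument "motion" is a list of rows, each an object with "offset": the shift along the tool's x, y, z in mm, a list of three; "roll": the turn about the tool's z in rad; "hand": the finger opening in mm, from 0 to 87.6. A call has 1 to 20 rows; each row is the pose to reach, as a shift and turn from the pose commanded when the call began, along the tool's axes at that moment; what a row does not reach only later rows make up. A row lasts 1/12 s, in which the tool goes at most 41.7 mm and 7.16 degrees, less where a joint would pass 70% of its speed; a pose out of reach is approached as far as the arm can. A call with a gripper value outside its range is refused whole. The fingers move at their own pace and stop on an object; the grip force is fixed at half the most. Time passes only in rows, so rows that repeat a pose let the fingers close. It gives the time, the measured TCP pose, the force and the opening at its end, in the units of the state.
- ctrl.get_obs(): the state, without advancing time (a new reading comes with each control period).
- cams.snapshot(name): name is "scene" or "top" or "wrist"; returns a dict with "img" (420x560x3 uint8, red, green, blue), "K" (3x3 intrinsics, pixels), "cam_to_world" (4x4, takes a point from camera to world coordinates); the wrist camera has in their place "T_tool_cam" (4x4, takes a point from camera to tool coordinates, whose origin is the TCP and whose axes are the flange's). Camera axes: x right, y down, z forward; pixel columns grow to the right and rows downward; lengths in m; the calibration is good to about 2 mm. A picture is of the moment at which its call begins: read the wrist's pose just before it. There is no depth.
- order.close_job(): hands the job in, once; it reports no verdict.
The state is a dict: "clock": time; "joint_pos": joint angles; "qvel": joint speeds; "tau": joint torques, N m; "tool_pos": TCP position; "orientation": TCP orientation; "force": force on the tool from outside, world axes, zero at the start; "moment": the same for the moment, N m; "opening": finger opening in m.
Only numpy, scipy, OpenCV 4.12 (cv2) and the standard library are available. Lean on these libraries where they do the work, as an engineer would, in place of code of your own. Each camera call takes 0.05 s, during which the arm holds its last target. There are 200 camera calls.

## Working session

There is one attempt and no reset: what is moved stays moved. The work goes in short steps, Python scripts to look and compute and a tool call to move; the robot and the scene stay as the last step left them, time stands still between calls to the robot, and variables do not carry over. Pictures are saved under pics/ and viewed, about 8 in all and at most 12, crops included, and the job is handed in when it is done.

Besides the shell and the picture viewer there is one more tool, called after "Emit:" as a command line: name --argument value ..., lists and objects as JSON in quotes. jog_arm: Moves the arm, as the interface text tells. Its arguments: {"type":"object","properties":{"motion":{"type":"array"}},"required":["motion"]}

```bash
mkdir -p pics; ls; cat > h.py <<'E'
import numpy as np,cv2,json
from plant import ctrl,cams,order
from scipy.spatial.transform import Rotation as Rn
def snap(n):
    o=ctrl.get_obs(); s=cams.snapshot(n)
    if n=='wrist':
        T=np.eye(4);T[:3,:3]=Rn.from_euler('xyz',o['orientation'],degrees=True).as_matrix();T[:3,3]=o['tool_pos']
        s['cam_to_world']=T@s['T_tool_cam']
    cv2.imwrite(f'pics/_{n}.png',s['img'][:,:,::-1])
    np.savez(f'pics/_{n}.npz',K=s['K'],T=s['cam_to_world'])
    return s
def ld(n):
    d=np.load(f'pics/_{n}.npz');return d['K'],d['T']
def back(n,u,v,z):
    K,T=ld(n);d=T[:3,:3]@np.linalg.inv(K)@[u,v,1];c=T[:3,3];return c+d*(z-c[2])/d[2]
def proj(n,P):
    K,T=ld(n);p=(np.asarray(P)-T[:3,3])@T[:3,:3];q=p@K.T;return q[...,:2]/q[...,2:]
def tri(a):
    A=np.zeros((3,3));b=np.zeros(3)
    for n,u,v in a:
        K,T=ld(n);d=T[:3,:3]@np.linalg.inv(K)@[u,v,1];d/=np.linalg.norm(d);M=np.eye(3)-np.outer(d,d);A+=M;b+=M@T[:3,3]
    return np.linalg.solve(A,b)
E
python3 - <<'E'
from h import *
print(ctrl.get_obs())
a=[snap(n) for n in('scene','top')]
for n in('scene','top'):
    print(ld(n))
    i=cv2.imread(f'pics/_{n}.png');cv2.imwrite(f'pics/{n}1.png',cv2.resize(i,(800,600),interpolation=cv2.INTER_CUBIC))
E
```

```text
pics
{'clock': 0.0, 'joint_pos': array([ 8.85274730e+01,  2.05919105e+01,  6.33361032e-01, -2.03199319e-02,
       -7.01359544e+01, -1.65068834e+01]), 'qvel': array([-0.00677484, -0.04446158,  0.06473715,  0.00849589,  0.024946  ,
       -0.05862243]), 'tau': array([-1.92182000e-03, -5.82713342e+01,  2.93054974e+01,  6.99724361e+00,
        6.81298159e-03, -1.70704088e-04]), 'tool_pos': array([0.20823332, 0.64157668, 0.23661355]), 'orientation': array([ 1.79903963e+02, -8.53940554e-03, -1.79863235e+01]), 'force': array([0.46734662, 0.32020031, 0.04777822]), 'moment': array([-0.03247292,  0.02366412,  0.05806751]), 'opening': 0.08780569391973857}
(array([[390.36683943,   0.        , 287.98894986],
       [  0.        , 390.36683943, 202.72287277],
       [  0.        ,   0.        ,   1.        ]]), array([[ 0.73366444,  0.47781993, -0.48314035,  1.13644896],
       [ 0.67949357, -0.51065536,  0.52680128, -0.68065095],
       [ 0.00499794, -0.71478613, -0.69932525,  0.97117739],
       [ 0.        ,  0.        ,  0.        ,  1.        ]]))
(array([[540.282744  ,   0.        , 288.66258331],
       [  0.        , 540.282744  , 209.69688298],
       [  0.        ,   0.        ,   1.        ]]), array([[ 0.02302053, -0.98573888,  0.16670005,  0.25606585],
       [-0.9996272 , -0.02514435, -0.01064074,  0.02066214],
       [ 0.01468055, -0.16639295, -0.98595024,  1.45150479],
       [ 0.        ,  0.        ,  0.        ,  1.        ]]))
```

View pics/top1.png

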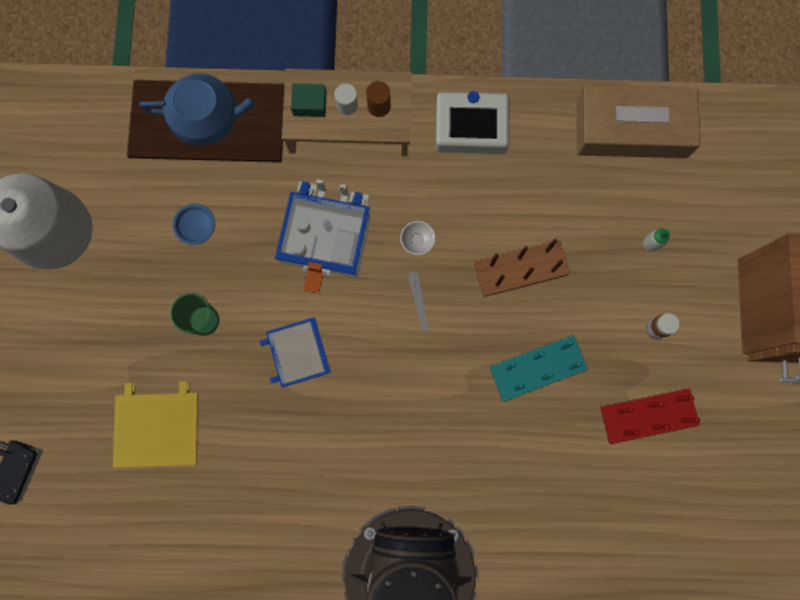

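View pics/scene1.png

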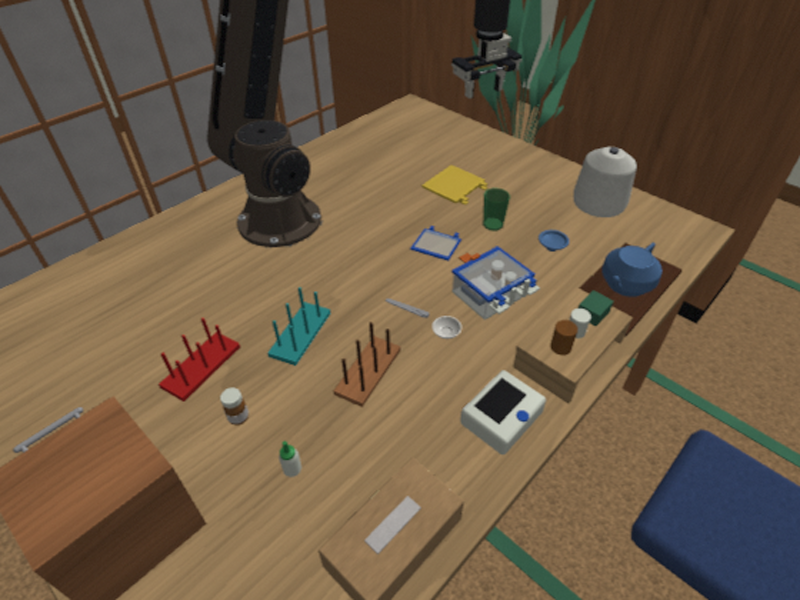

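The top view shows these candidates (800×600 px):
- **Lids:** large blue-framed one on the box (323,235), a small blue one on the table (297,352), and a yellow one (155,430).
- **Stands:** wooden (521,267), turquoise (538,368), red (650,416).
- **Also blue:** a round teapot lid (194,224).

I choose the blue lid on the box and the wooden stand, and check both in one close crop.

```bash
python3 - <<'E'
from h import *
i=cv2.imread('pics/_top.png')
f=lambda x0,y0,w,h:cv2.resize(i[y0:y0+h,x0:x0+w],None,fx=5,fy=5,interpolation=cv2.INTER_CUBIC)
a=f(186,122,80,90);b=f(326,160,80,55)
c=np.zeros((450,800,3),np.uint8);c[:,:400]=a;c[:275,400:]=b
c=cv2.convertScaleAbs(c,alpha=1.3,beta=10)
cv2.imwrite('pics/crop1.png',c)
E
```

```text
(no output)
```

View pics/crop1.png

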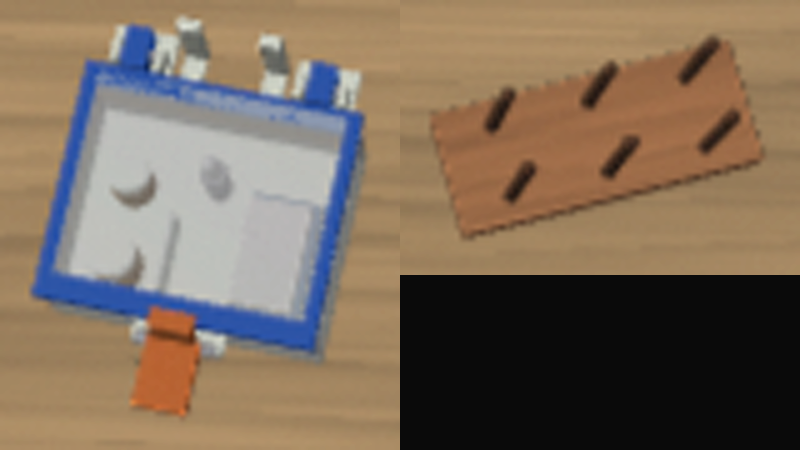

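```bash
cat >> h.py <<'E'
def tp(x,y,z): # crop1 px
    return back('top',186+x/5-.4,122+y/5-.4,z) if x<400 else back('top',326+(x-400)/5-.4,160+y/5-.4,z)
E
python3 - <<'E'
from h import *
np.set_printoptions(precision=4,suppress=True)
RL,RR,FL,FR=[tp(*p,.068) for p in((87,62),(363,116),(34,295),(320,353))]
print(RL,RR,FL,FR, np.linalg.norm(FL-FR),np.linalg.norm(RL-RR),np.linalg.norm(RL-FL),np.linalg.norm(RR-FR))
d=(FL-FR)+(RL-RR);yaw=np.arctan2(-d[0],d[1]);print('yaw y',np.degrees(yaw))
d2=(RL-FL)+(RR-FR);print('yaw x',np.degrees(np.arctan2(d2[1],d2[0])))
x=np.array([np.cos(yaw),np.sin(yaw)]);y=np.array([-x[1],x[0]])
e=((FL+FR)/2)[:2];print('box centre from edge',e+.066*x)
t=tp(158,413,.047)[:2];print('tab end',t,(t-e)@x,(t-e)@y,'hooks',[((tp(*p,.068)[:2]-e)@x,(tp(*p,.068)[:2]-e)@y) for p in((137,30),(322,64))])
S=[tp(*p,.015) for p in((430,115),(733,40),(765,158),(465,237))]
print(S,[np.linalg.norm(S[i]-S[(i+1)%4]) for i in range(4)],'c',np.mean(S,0))
d=S[0]-S[1]+S[3]-S[2];print('stand yaw',np.degrees(np.arctan2(-d[0],d[1])))
D=[tp(*p,.094) for p in((510,95),(611,70),(714,45),(530,167),(632,143),(735,117))]
print(np.mean(D,0))
E
```

```text
[0.6878 0.2377 0.068 ] [0.6622 0.0904 0.068 ] [0.5607 0.2591 0.068 ] [0.5337 0.1087 0.068 ] 0.15281759598679442 0.14949739413922103 0.1289533690659245 0.12983012081641665
yaw y -10.03295967544818
yaw x -8.815232208063321
box centre from edge [0.6122 0.1724]
tab end [0.5034 0.1942] -0.04487479149519456 0.0025146672008532194 hooks [(np.float64(0.1517370176739659), np.float64(0.05544058102810067)), (np.float64(0.1531643358076649), np.float64(-0.044780772135485945))]
[array([ 0.5767, -0.11  ,  0.015 ]), array([ 0.6231, -0.2758,  0.015 ]), array([ 0.5576, -0.2927,  0.015 ]), array([ 0.5098, -0.1296,  0.015 ])] [np.float64(0.17219926475357175), np.float64(0.06769094916798667), np.float64(0.16996155493661821), np.float64(0.06976592030763726)] c [ 0.5668 -0.202   0.015 ]
stand yaw 15.986654080100669
[ 0.5664 -0.2019  0.094 ]
```

The crop shows the blue-framed lid on the box, with corners (87,62), (363,116), (34,295) and (320,353) and the tab end at (158,413). The wooden stand has base corners (430,115), (733,40), (765,158) and (465,237). The measured sizes match the given ones (150×140 and 170×70 mm, tab end 45 mm ahead of the edge), so I move above the tab.

```bash
cat >> h.py <<'E'
def go(xyz,yaw):
    o=ctrl.get_obs();R=Rn.from_euler('xyz',o['orientation'],degrees=True).as_matrix()
    d=R.T@(np.array(xyz)-o['tool_pos'])*1000
    r=-(yaw-o['orientation'][2]+90)%180-90
    r=(-(yaw-o['orientation'][2])+180)%360-180
    print('offset mm',d.round(1),'roll rad',round(np.radians(r),4),'| t',round(o['clock'],2),'pos',o['tool_pos'].round(4),'rpy',o['orientation'].round(2),'j',o['joint_pos'].round(1),'F',o['force'].round(1))
E
sed -i '/+90)%180/d' h.py
python3 - <<'E'
from h import *
go([.50,.192,.238],-9.5)
E
```

```text
offset mm [416.3 337.5  -0.7] roll rad -0.1481 | t 0.1 pos [0.2083 0.6416 0.2367] rpy [ 1.7991e+02 -1.0000e-02 -1.7990e+01] j [ 88.5  20.6   0.6  -0.  -70.1 -16.5] F [ 0.4 -0.3 -1. ]
```

Emit:
jog_arm --motion '[{"offset": [30,24,0],"roll": -0.02,"hand": 0},{"offset": [60,48,0],"roll": -0.04,"hand": 0},{"offset": [90,72,0],"roll": -0.06,"hand": 0},{"offset": [120,97,0],"roll": -0.08,"hand": 0},{"offset": [150,121,0],"roll": -0.1,"hand": 0},{"offset": [180,146,0],"roll": -0.12,"hand": 0},{"offset": [210,170,0],"roll": -0.14,"hand": 0},{"offset": [240,194,0],"roll": -0.148,"hand": 0},{"offset": [270,218,0],"roll": -0.148,"hand": 0},{"offset": [300,243,0],"roll": -0.148,"hand": 0},{"offset": [330,267,0],"roll": -0.148,"hand": 0},{"offset": [360,291,0],"roll": -0.148,"hand": 0},{"offset": [385,312,0],"roll": -0.148,"hand": 0},{"offset": [405,328,0],"roll": -0.148,"hand": 0},{"offset": [416,337,0],"roll": -0.148,"hand": 0},{"offset": [416,337,0],"roll": -0.148,"hand": 0},{"offset": [416,337,0],"roll": -0.148,"hand": 0}]'

```text
clock: 1.52
tool_pos: [0.5001, 0.1923, 0.2372]
orientation: [180.0, 0.0, -9.6]
force: [0.1, -0.1, 0.2]
opening: 0.0006
```

```bash
python3 - <<'E'
from h import *
s=snap('wrist');print(s['T_tool_cam'].round(3))
go([.511,.192,.1],-9.5)
i=cv2.imread('pics/_wrist.png');cv2.imwrite('pics/w1.png',cv2.resize(i,(800,600),interpolation=cv2.INTER_CUBIC))
E
```

```text
[[-0.001 -0.952 -0.306  0.083]
 [ 1.    -0.001  0.001 -0.001]
 [-0.001 -0.306  0.952 -0.147]
 [ 0.     0.     0.     1.   ]]
offset mm [ 11.2  -0.9 137.3] roll rad -0.0009 | t 1.57 pos [0.4998 0.193  0.2373] rpy [ 1.7999e+02  3.0000e-02 -9.5500e+00] j [ 42.1   7.5 -16.9  -0.  -65.7  38.4] F [-0.1 -0.2 -0.3]
```

View pics/w1.png

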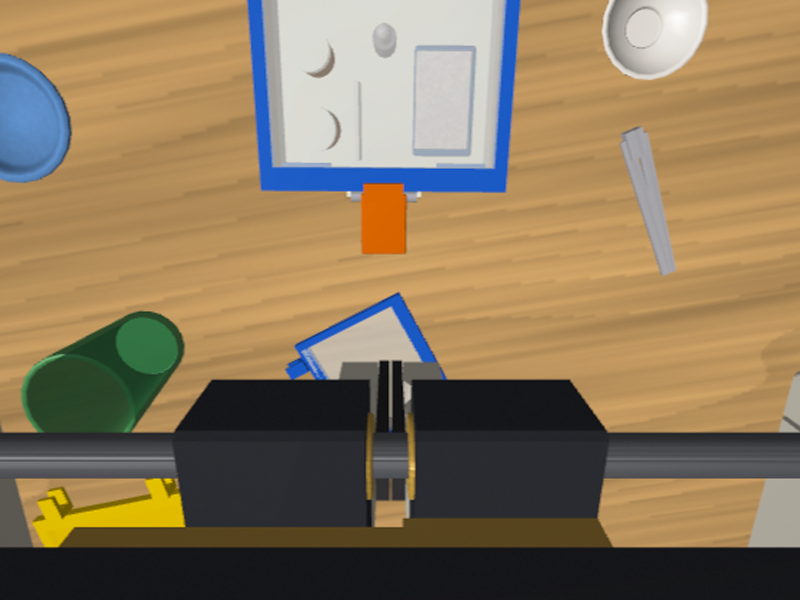

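The wrist view shows the lid's front corners at (262,190) and (507,191) and the tab end at (362–406,254). The box is aligned with the tool. The small lid and tumbler are clear of the work area.

```bash
python3 - <<'E'
from h import *
np.set_printoptions(precision=4,suppress=True)
b=lambda u,v,z:back('wrist',u*.7-.15,v*.7-.15,z)
FL,FR=b(262,190,.068),b(507,191,.068);T1,T2=b(362,254,.047),b(406,254,.047)
print(FL,FR,np.linalg.norm(FL-FR),T1,T2,np.linalg.norm(T1-T2))
d=FL-FR;yaw=np.arctan2(-d[0],d[1]);print(np.degrees(yaw))
x=np.array([np.cos(yaw),np.sin(yaw)]);y=np.array([-x[1],x[0]])
e=((FL+FR)/2)[:2];t=((T1+T2)/2)[:2]
print('C',e+.066*x,t+.11*x,(t-e)@x,(t-e)@y)
E
```

```text
[0.5626 0.2619 0.068 ] [0.5369 0.114  0.068 ] 0.15006981827610963 [0.5084 0.2109 0.047 ] [0.5033 0.1814 0.047 ] 0.029870658990193307
-9.892331810501021
C [0.6148 0.1766] [0.6142 0.1772] -0.04465786377918474 0.000545630359310806
```

```bash
python3 - <<'E'
from h import *
go([.5125,.1935,.064],-9.8)
E
```

```text
offset mm [ 12.5  -2.7 173.3] roll rad 0.0043 | t 1.57 pos [0.4998 0.193  0.2373] rpy [ 1.7999e+02  3.0000e-02 -9.5500e+00] j [ 42.1   7.5 -16.9  -0.  -65.7  38.4] F [-0.1 -0.2 -0.3]
```

Emit:
jog_arm --motion '[{"offset": [6,-1,25],"roll": 0.004,"hand": 0},{"offset": [12.5,-2.5,60],"roll": 0.004,"hand": 0},{"offset": [12.5,-2.5,95],"roll": 0.004,"hand": 0},{"offset": [12.5,-2.5,130],"roll": 0.004,"hand": 0},{"offset": [12.5,-2.5,155],"roll": 0.004,"hand": 0},{"offset": [12.5,-2.5,168],"roll": 0.004,"hand": 0},{"offset": [12.5,-2.5,173],"roll": 0.004,"hand": 0},{"offset": [12.5,-2.5,175],"roll": 0.004,"hand": 0},{"offset": [12.5,-2.5,177],"roll": 0.004,"hand": 0},{"offset": [12.5,-2.5,179],"roll": 0.004,"hand": 0},{"offset": [12.5,-2.5,181],"roll": 0.004,"hand": 0},{"offset": [12.5,-2.5,183],"roll": 0.004,"hand": 0},{"offset": [12.5,-2.5,184],"roll": 0.004,"hand": 0},{"offset": [12.5,-2.5,185],"roll": 0.004,"hand": 0},{"offset": [12.5,-2.5,185],"roll": 0.004,"hand": 0}]'

```text
clock: 2.82
tool_pos: [0.5128, 0.1942, 0.0535]
orientation: [-179.9, -0.0, -9.7]
force: [-3.9, 2.7, 4.1]
opening: 0.0004
```

Emit:
jog_arm --motion '[{"offset": [0,0,1],"roll": 0,"hand": 0},{"offset": [0,0,2],"roll": 0,"hand": 0},{"offset": [0,0,3],"roll": 0,"hand": 0},{"offset": [0,0,4],"roll": 0,"hand": 0},{"offset": [0,0,4],"roll": 0,"hand": 0}]'

```text
clock: 3.23
tool_pos: [0.5128, 0.1942, 0.0497]
orientation: [-179.9, -0.0, -9.7]
force: [-4.7, 3.5, 6.7]
opening: 0.0002
```

```bash
python3 - <<'E'
from h import *
s=snap('wrist');go([.5125,.1935,.064],-9.8)
t=snap('scene')
a=cv2.resize(s['img'][:,:,::-1],(400,300));i=t['img'][150:250,270:390,::-1];b=cv2.resize(i,(400,333),interpolation=cv2.INTER_CUBIC)
c=np.zeros((333,800,3),np.uint8);c[:300,:400]=a;c[:,400:]=b;cv2.imwrite('pics/p5.png',c)
E
```

```text
offset mm [ -0.1   0.7 -14.3] roll rad 0.0014 | t 3.28 pos [0.5127 0.1942 0.0497] rpy [-1.799e+02 -4.000e-02 -9.720e+00] j [ 41.2  20.  -28.5  -0.  -41.4  39.1] F [-4.9  3.5  6.4]
```

View pics/p5.png

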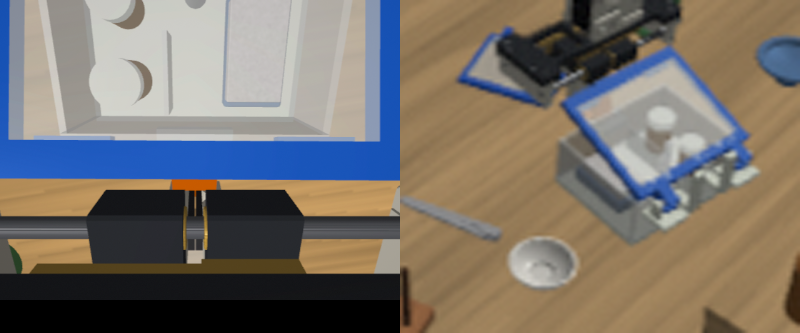

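The lid has popped up: in the scene crop its free edge stands raised around (570,100), and in the wrist view the frame's front edge sits just ahead of the gripper body. I back off first, then rise and turn the jaws.

Emit:
jog_arm --motion '[{"offset": [-4,0,-2],"roll": 0,"hand": 0},{"offset": [-12,0,-4],"roll": 0,"hand": 0},{"offset": [-24,0,-8],"roll": 0,"hand": 0},{"offset": [-36,0,-20],"roll": 0,"hand": 0},{"offset": [-42,0,-45],"roll": 0,"hand": 0},{"offset": [-42,0,-80],"roll": 0,"hand": 0},{"offset": [-42,0,-115],"roll": 0,"hand": 0},{"offset": [-42,0,-145],"roll": 0,"hand": 0},{"offset": [-42,0,-165],"roll": 0,"hand": 0},{"offset": [-42,0,-172],"roll": 0,"hand": 0},{"offset": [-42,0,-172],"roll": 0,"hand": 0}]'

```text
clock: 4.25
tool_pos: [0.4712, 0.2011, 0.2226]
orientation: [-179.8, -0.1, -9.7]
force: [0.1, -0.2, 0.5]
opening: 0.0005
```

```bash
cat >> h.py <<'E'
C=np.array([.614,.176]);Y=-9.8
bx=np.array([np.cos(np.radians(Y)),np.sin(np.radians(Y))]);by=np.array([-bx[1],bx[0]])
def box(x,y,z): return [*(C+x*bx+y*by),z]
E
python3 - <<'E'
from h import *
go(box(-.024,0,.2),-99.8)
E
```

```text
offset mm [121.    0.6  22.9] roll rad 1.5723 | t 4.25 pos [0.4712 0.2011 0.2226] rpy [-1.7982e+02 -1.3000e-01 -9.7100e+00] j [ 45.1   5.6 -21.    0.  -63.1  35.2] F [ 0.1 -0.2  0.5]
```

Emit:
jog_arm --motion '[{"offset": [10,0,0],"roll": 0.11,"hand": 87},{"offset": [20,0,0],"roll": 0.22,"hand": 87},{"offset": [30,0,0],"roll": 0.33,"hand": 87},{"offset": [40,0,0],"roll": 0.44,"hand": 87},{"offset": [50,0,0],"roll": 0.55,"hand": 87},{"offset": [60,0,0],"roll": 0.66,"hand": 87},{"offset": [70,0,0],"roll": 0.77,"hand": 87},{"offset": [80,0,0],"roll": 0.88,"hand": 87},{"offset": [90,0,0],"roll": 0.99,"hand": 87},{"offset": [98,0,0],"roll": 1.1,"hand": 87},{"offset": [106,0,0],"roll": 1.21,"hand": 87},{"offset": [112,0.5,0],"roll": 1.32,"hand": 87},{"offset": [117,0.5,0],"roll": 1.43,"hand": 87},{"offset": [120,0.5,0],"roll": 1.53,"hand": 87},{"offset": [121,0.5,0],"roll": 1.572,"hand": 87},{"offset": [121,0.5,0],"roll": 1.572,"hand": 87},{"offset": [121,0.5,0],"roll": 1.572,"hand": 87}]'

```text
clock: 5.67
tool_pos: [0.5895, 0.1794, 0.2188]
orientation: [179.9, -0.1, -99.7]
force: [0.2, -0.5, 0.3]
opening: 0.0873
```

```bash
python3 - <<'E'
from h import *
go(box(-.024,0,.105),-99.8);print(ctrl.get_obs()['opening'])
s=snap('wrist');np.set_printoptions(precision=4,suppress=True)
t=.31;e=np.array([74-140*np.cos(t),64+140*np.sin(t)])/1e3
for P in [box(e[0],.075,e[1]),box(e[0],-.075,e[1]),box(.074,0,.064)]: print(proj('wrist',P))
i=cv2.imread('pics/_wrist.png');cv2.imwrite('pics/w6.png',i)
E
```

```text
offset mm [ -1.   -1.  113.8] roll rad 0.0016 | t 5.67 pos [0.5895 0.1794 0.2188] rpy [ 1.7987e+02 -9.0000e-02 -9.9710e+01] j [ 35.   15.9  -8.5  -0.  -65.8 -44.7] F [ 0.2 -0.5  0.3]
0.08729114950060655
[314.0722 294.2301]
[321.7572 106.3051]
[160.0132 193.3205]
```

View pics/w6.png

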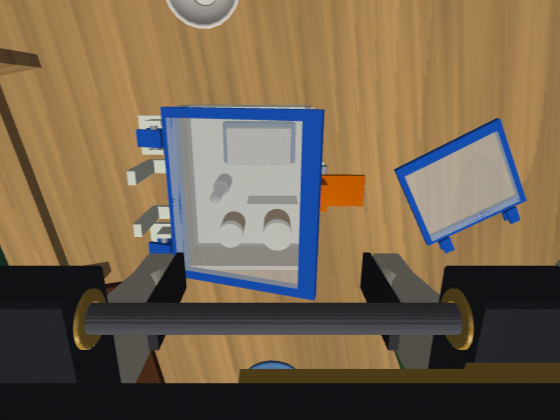

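The wrist view shows the lid's free-edge corners at (323,109) and (316,298). The model predicts (322,106) and (314,294), so the box pose and the 0.31 rad opening hold. I descend with the jaws straddling the edge.

Emit:
jog_arm --motion '[{"offset": [-1,-1,20],"roll": 0.002,"hand": 87},{"offset": [-1,-1,45],"roll": 0.002,"hand": 87},{"offset": [-1,-1,70],"roll": 0.002,"hand": 87},{"offset": [-1,-1,90],"roll": 0.002,"hand": 87},{"offset": [-1,-1,105],"roll": 0.002,"hand": 87},{"offset": [-1,-1,112],"roll": 0.002,"hand": 87},{"offset": [-1,-1,114],"roll": 0.002,"hand": 87},{"offset": [-1,-2,114],"roll": 0.002,"hand": 87},{"offset": [-1,-3,114],"roll": 0.002,"hand": 87},{"offset": [-1,-4,114],"roll": 0.002,"hand": 87},{"offset": [-1,-5,114],"roll": 0.002,"hand": 87},{"offset": [-1,-5,114],"roll": 0.002,"hand": 87}]'

```text
clock: 6.72
tool_pos: [0.5962, 0.1799, 0.1074]
orientation: [-179.9, 0.1, -99.9]
force: [-0.8, -0.6, -1.0]
opening: 0.0871
```

```bash
python3 - <<'E'
from h import *
go(box(-.024+.008,0,.105),-99.8)
# table of corner path rel to theta=.31
t=np.arange(.31,1.95,.1)
cx=74-140*np.cos(t)-4*np.sin(t);cz=64+140*np.sin(t)-4*np.cos(t)
print(np.c_[t,cx,cz,cx-cx[0],cz-cz[0]].round(1))
E
```

```text
offset mm [ 0.8 -2.2  2.4] roll rad -0.002 | t 6.72 pos [0.5962 0.1799 0.1074] rpy [-1.7994e+02  5.0000e-02 -9.9910e+01] j [ 34.7  21.9 -15.7   0.  -52.4 -44.6] F [-0.8 -0.6 -1. ]
[[  0.3 -60.5 102.9   0.    0. ]
 [  0.4 -56.  116.1   4.6  13.2]
 [  0.5 -50.1 128.9  10.4  26. ]
 [  0.6 -43.  140.9  17.5  38. ]
 [  0.7 -34.8 152.2  25.8  49.3]
 [  0.8 -25.4 162.6  35.1  59.7]
 [  0.9 -15.1 172.1  45.5  69.2]
 [  1.   -3.8 180.4  56.7  77.5]
 [  1.1   8.2 187.6  68.7  84.7]
 [  1.2  20.8 193.6  81.4  90.7]
 [  1.3  34.  198.2  94.6  95.3]
 [  1.4  47.6 201.6 108.2  98.7]
 [  1.5  61.5 203.5 122.  100.6]
 [  1.6  75.5 204.  136.  101.2]
 [  1.7  89.5 203.2 150.  100.3]
 [  1.8 103.3 201.  163.8  98.1]
 [  1.9 116.8 197.4 177.4  94.5]]
```

Emit:
jog_arm --motion '[{"offset": [0.5,-1.5,2],"roll": 0,"hand": 87},{"offset": [0.5,-3,2],"roll": 0,"hand": 87},{"offset": [0.5,-4.2,0],"roll": 0,"hand": 87},{"offset": [0.5,-5.6,-4],"roll": 0,"hand": 87},{"offset": [0.5,-7.2,-8],"roll": 0,"hand": 87},{"offset": [0.5,-8.8,-12],"roll": 0,"hand": 87},{"offset": [0.5,-10.7,-16.5],"roll": 0,"hand": 87},{"offset": [0.5,-12.6,-21],"roll": 0,"hand": 87},{"offset": [0.5,-14.6,-25],"roll": 0,"hand": 87}]'

```text
clock: 7.47
tool_pos: [0.6104, 0.1768, 0.1323]
orientation: [-180.0, 0.0, -99.9]
force: [-0.3, -0.5, -1.0]
opening: 0.0875
```

```bash
cat > look.py <<'E'
from h import *
import sys
go(box(0,0,.1),-99.8)
s=snap('scene');t=snap('top')
f=lambda im,y0,y1,x0,x1:cv2.resize(im[y0:y1,x0:x1,::-1],(400,400),interpolation=cv2.INTER_CUBIC)
cv2.imwrite(sys.argv[1],np.hstack([f(s['img'],100,230,280,410),f(t['img'],90,220,160,290)]))
E
python3 look.py pics/l7.png
```

```text
offset mm [ 0.2 -3.7 32.3] roll rad -0.0019 | t 7.47 pos [0.6104 0.1768 0.1323] rpy [-1.7996e+02  2.0000e-02 -9.9910e+01] j [ 33.7  21.6 -12.4   0.  -56.  -43.6] F [-0.3 -0.5 -1. ]
```

View pics/l7.png

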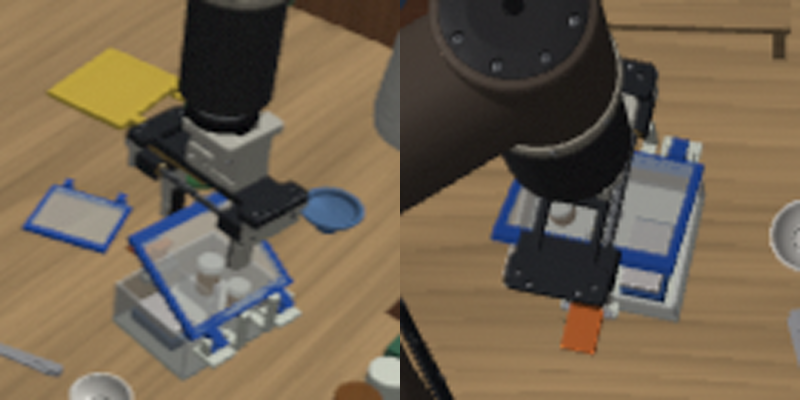

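The scene crop shows the gripper straddling the lid, with one free-edge corner at about (131,240). I compute the opening angle from that corner.

```bash
python3 - <<'E'
from h import *
for t in (.25,.31,.4,.5,.6,.7):
    out=[]
    for y in(.075,-.075):
        p=proj('scene',box((74-140*np.cos(t)+4*np.sin(t))/1e3,y,(64+140*np.sin(t)+4*np.cos(t))/1e3)); q=proj('top',box((74-140*np.cos(t))/1e3,y,(64+140*np.sin(t))/1e3))
        out+=[((p-[280,100])*400/130).round(),((q-[160,90])*400/130).round()]
    print(t,out)
E
```

```text
0.25 [array([214., 201.]), array([ 93., 264.]), array([114., 254.]), array([269., 299.])]
0.31 [array([216., 197.]), array([ 92., 259.]), array([116., 249.]), array([269., 294.])]
0.4 [array([220., 191.]), array([ 90., 251.]), array([120., 243.]), array([269., 286.])]
0.5 [array([226., 185.]), array([ 89., 240.]), array([124., 238.]), array([270., 276.])]
0.6 [array([232., 180.]), array([ 89., 228.]), array([130., 233.]), array([271., 264.])]
0.7 [array([239., 176.]), array([ 89., 214.]), array([136., 229.]), array([272., 250.])]
```

The free-edge corners in both views match an opening of about 0.5 rad, so the lid is following the finger. I continue along the arc.

Emit:
jog_arm --motion '[{"offset": [0,-2.3,-4],"roll": 0,"hand": 87},{"offset": [0,-4.6,-8],"roll": 0,"hand": 87},{"offset": [0,-7.1,-12],"roll": 0,"hand": 87},{"offset": [0,-9.8,-16],"roll": 0,"hand": 87},{"offset": [0,-12.6,-19.7],"roll": 0,"hand": 87},{"offset": [0,-15.4,-23.3],"roll": 0,"hand": 87},{"offset": [0,-18.5,-26.8],"roll": 0,"hand": 87},{"offset": [0,-21.6,-30.3],"roll": 0,"hand": 87},{"offset": [0,-24.7,-33.7],"roll": 0,"hand": 87},{"offset": [0,-28.2,-37],"roll": 0,"hand": 87},{"offset": [0,-31.7,-40],"roll": 0,"hand": 87},{"offset": [0,-35.1,-43],"roll": 0,"hand": 87},{"offset": [0,-38.8,-46],"roll": 0,"hand": 87},{"offset": [0,-42.6,-48.5],"roll": 0,"hand": 87},{"offset": [0,-46.3,-51],"roll": 0,"hand": 87},{"offset": [0,-50.3,-53],"roll": 0,"hand": 87},{"offset": [0,-54.3,-55],"roll": 0,"hand": 87},{"offset": [0,-58.3,-57],"roll": 0,"hand": 87}]'

```text
clock: 9.07
tool_pos: [0.6678, 0.1667, 0.1888]
orientation: [-180.0, -0.0, -99.9]
force: [-0.4, 1.1, 1.0]
opening: 0.0873
```

```bash
python3 look.py pics/l8.png
```

```text
offset mm [ 0.1 54.6 88.8] roll rad -0.0019 | t 9.07 pos [0.6678 0.1667 0.1888] rpy [-180.     -0.    -99.91] j [ 30.2  23.5  -1.3   0.  -65.2 -40.1] F [-0.4  1.1  1. ]
```

View pics/l8.png

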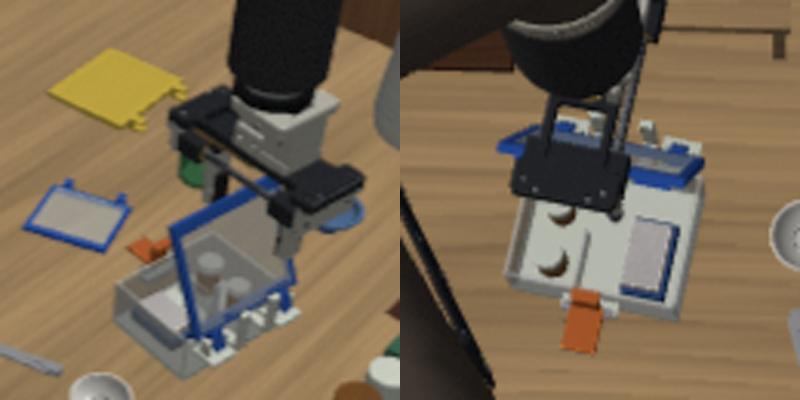

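The lid stands at about 1.1 rad, with its blue frame upright at (180–290,185–330) in the scene crop. I push it over vertical onto the stops, slowly at the end.

Emit:
jog_arm --motion '[{"offset": [0,-5,-1],"roll": 0,"hand": 87},{"offset": [0,-10,-2],"roll": 0,"hand": 87},{"offset": [0,-15,-3],"roll": 0,"hand": 87},{"offset": [0,-20,-4],"roll": 0,"hand": 87},{"offset": [0,-25,-4],"roll": 0,"hand": 87},{"offset": [0,-30,-4],"roll": 0,"hand": 87},{"offset": [0,-35,-4],"roll": 0,"hand": 87},{"offset": [0,-40,-4],"roll": 0,"hand": 87},{"offset": [0,-45,-4],"roll": 0,"hand": 87},{"offset": [0,-49,-4],"roll": 0,"hand": 87},{"offset": [0,-53,-4],"roll": 0,"hand": 87},{"offset": [0,-57,-4],"roll": 0,"hand": 87},{"offset": [0,-60,-4],"roll": 0,"hand": 87},{"offset": [0,-63,-4],"roll": 0,"hand": 87},{"offset": [0,-66,-4],"roll": 0,"hand": 87},{"offset": [0,-69,-4],"roll": 0,"hand": 87},{"offset": [0,-72,-4],"roll": 0,"hand": 87},{"offset": [0,-75,-4],"roll": 0,"hand": 87},{"offset": [0,-77,-4],"roll": 0,"hand": 87}]'

```text
clock: 10.75
tool_pos: [0.7436, 0.1534, 0.1925]
orientation: [-180.0, -0.0, -99.9]
force: [0.1, -0.4, -0.7]
opening: 0.0869
```

Emit:
jog_arm --motion '[{"offset": [0,-1,0],"roll": 0,"hand": 87},{"offset": [0,-2,0],"roll": 0,"hand": 87},{"offset": [0,-3,0],"roll": 0,"hand": 87},{"offset": [0,-3,0],"roll": 0,"hand": 87}]'

```text
clock: 11.08
tool_pos: [0.7463, 0.1529, 0.1925]
orientation: [180.0, -0.0, -99.9]
force: [-0.3, -1.0, -0.8]
opening: 0.0869
```

```bash
python3 look.py pics/l9.png
```

```text
offset mm [  0.  134.3  92.5] roll rad -0.0019 | t 11.08 pos [0.7463 0.1529 0.1925] rpy [180.    -0.   -99.91] j [ 26.2  30.1  10.    0.  -69.9 -36.1] F [-0.3 -1.  -0.8]
```

View pics/l9.png

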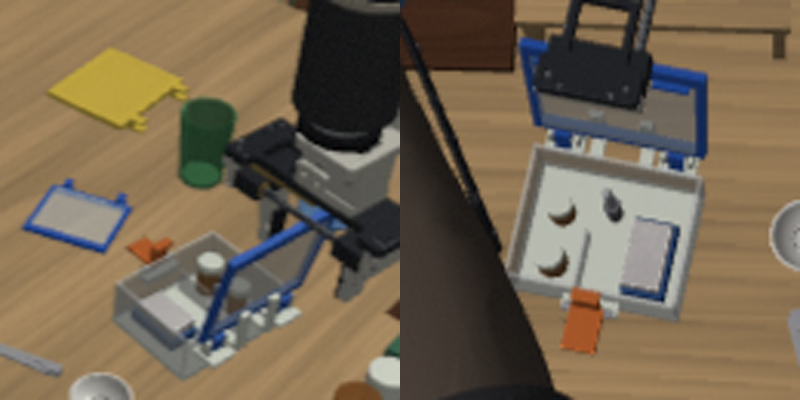

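```bash
python3 - <<'E'
from h import *
for t in (1.6,1.7,1.75,1.8,1.9):
    print(t,[((proj(n,box((74-140*np.cos(t))/1e3,y,(64+140*np.sin(t))/1e3))-o)*400/130).round() for n,o in(('top',[160,90]),('scene',[280,100])) for y in(.075,-.075)])
go(box(.074,0,.186),-99.8)
E
```

```text
1.6 [array([110.,  63.]), array([298.,  99.]), array([320., 192.]), array([213., 251.])]
1.7 [array([114.,  47.]), array([301.,  83.]), array([330., 200.]), array([223., 259.])]
1.75 [array([116.,  39.]), array([303.,  75.]), array([335., 204.]), array([228., 264.])]
1.8 [array([119.,  32.]), array([305.,  68.]), array([340., 209.]), array([233., 269.])]
1.9 [array([123.,  18.]), array([309.,  53.]), array([349., 218.]), array([242., 279.])]
offset mm [-0.1 60.1  6.6] roll rad -0.002 | t 11.18 pos [0.7461 0.153  0.1926] rpy [180.     0.   -99.92] j [ 26.2  30.1  10.   -0.  -69.9 -36.1] F [-0.3 -0.1 -1.1]
```

The top-crop corners (123,42) and (306,75) match 1.75 rad, so the lid leans on its stops. Next I centre the open jaws over the hinge line and close, which brings the lid vertical between the pads.

Emit:
jog_arm --motion '[{"offset": [0,8,0],"roll": 0,"hand": 87},{"offset": [0,20,2],"roll": 0,"hand": 87},{"offset": [0,34,4],"roll": 0,"hand": 87},{"offset": [0,48,6],"roll": 0,"hand": 87},{"offset": [0,56,6.5],"roll": 0,"hand": 87},{"offset": [0,60,6.5],"roll": 0,"hand": 87},{"offset": [0,60,6.5],"roll": 0,"hand": 87},{"offset": [0,60,6.5],"roll": 0,"hand": 60},{"offset": [0,60,6.5],"roll": 0,"hand": 45},{"offset": [0,60,6.5],"roll": 0,"hand": 35},{"offset": [0,60,6.5],"roll": 0,"hand": 26},{"offset": [0,60,6.5],"roll": 0,"hand": 20},{"offset": [0,60,6.5],"roll": 0,"hand": 15},{"offset": [0,60,6.5],"roll": 0,"hand": 10},{"offset": [0,60,6.5],"roll": 0,"hand": 5},{"offset": [0,60,6.5],"roll": 0,"hand": 0},{"offset": [0,60,6.5],"roll": 0,"hand": 0},{"offset": [0,60,6.5],"roll": 0,"hand": 0}]'

```text
clock: 12.68
tool_pos: [0.6871, 0.1633, 0.1861]
orientation: [-180.0, 0.0, -99.9]
force: [0.1, -0.9, -0.2]
opening: 0.0193
```

```bash
python3 look.py pics/l10.png
```

```text
offset mm [ 0.1 74.2 86.1] roll rad -0.0019 | t 12.68 pos [0.6871 0.1633 0.1861] rpy [-180.      0.    -99.91] j [ 29.1  25.3   1.1  -0.  -65.8 -39. ] F [ 0.1 -0.9 -0.2]
```

View pics/l10.png

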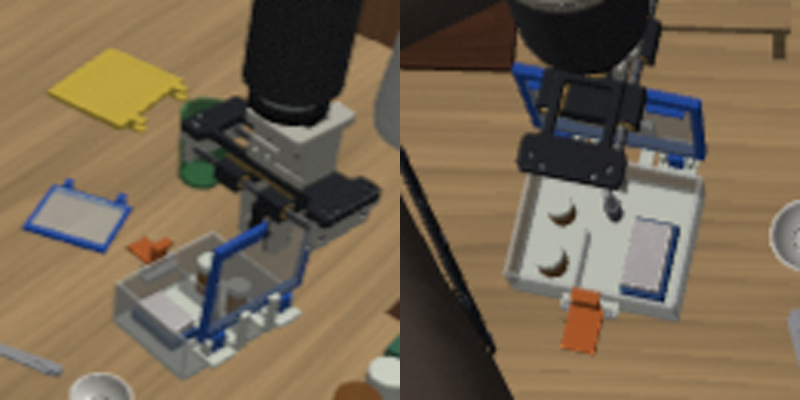

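The lid is being drawn upright, but the fingers are still closing (19 mm). I hold the pose to let them finish.

Emit:
jog_arm --motion '[{"offset": [0,0,0],"roll": 0,"hand": 0},{"offset": [0,0,0],"roll": 0,"hand": 0},{"offset": [0,0,0],"roll": 0,"hand": 0},{"offset": [0,0,0],"roll": 0,"hand": 0},{"offset": [0,0,0],"roll": 0,"hand": 0},{"offset": [0,0,0],"roll": 0,"hand": 0},{"offset": [0,0,0],"roll": 0,"hand": 0},{"offset": [0,0,0],"roll": 0,"hand": 0}]'

```text
clock: 13.45
tool_pos: [0.6871, 0.1632, 0.1861]
orientation: [180.0, -0.0, -99.9]
force: [0.3, 0.5, 0.8]
opening: 0.0077
```

The opening is 7.7 mm, which is the plate's thickness gripped flat, with almost no side force. I lift slowly.

Emit:
jog_arm --motion '[{"offset": [0,0,-2],"roll": 0,"hand": 0},{"offset": [0,0,-4],"roll": 0,"hand": 0},{"offset": [0,0,-6],"roll": 0,"hand": 0},{"offset": [0,0,-8],"roll": 0,"hand": 0}]'

```text
clock: 13.78
tool_pos: [0.687, 0.1633, 0.1942]
orientation: [180.0, -0.0, -99.9]
force: [0.7, -0.8, -1.8]
opening: 0.0077
```

Emit:
jog_arm --motion '[{"offset": [0,0,-3],"roll": 0,"hand": 0},{"offset": [0,0,-6],"roll": 0,"hand": 0},{"offset": [0,0,-9],"roll": 0,"hand": 0},{"offset": [0,0,-12],"roll": 0,"hand": 0},{"offset": [0,0,-16],"roll": 0,"hand": 0},{"offset": [0,0,-22],"roll": 0,"hand": 0},{"offset": [0,0,-30],"roll": 0,"hand": 0},{"offset": [0,0,-40],"roll": 0,"hand": 0},{"offset": [0,0,-50],"roll": 0,"hand": 0},{"offset": [0,0,-60],"roll": 0,"hand": 0},{"offset": [0,0,-70],"roll": 0,"hand": 0},{"offset": [0,0,-80],"roll": 0,"hand": 0},{"offset": [0,0,-88],"roll": 0,"hand": 0},{"offset": [0,0,-92],"roll": 0,"hand": 0},{"offset": [0,0,-92],"roll": 0,"hand": 0}]'

```text
clock: 15.03
tool_pos: [0.6875, 0.1634, 0.2875]
orientation: [-179.9, 0.1, -99.9]
force: [0.7, 0.4, -2.3]
opening: 0.0077
```

```bash
cat >> h.py <<'E'
S=np.array([.5668,-.202]);SY=16.0
E
python3 - <<'E'
from h import *
go([*S,.286],-74+.1)
s=snap('scene');f=lambda im,y0,y1,x0,x1:cv2.resize(im[y0:y1,x0:x1,::-1],(400,400),interpolation=cv2.INTER_CUBIC)
w=snap('wrist')
c=np.zeros((400,800,3),np.uint8);c[:,:400]=f(s['img'],60,230,250,420);c[:300,400:]=cv2.resize(w['img'][:,:,::-1],(400,300));cv2.imwrite('pics/l11.png',c)
E
```

```text
offset mm [380.7  56.    1. ] roll rad -0.4539 | t 15.03 pos [0.6875 0.1634 0.2875] rpy [-1.7991e+02  6.0000e-02 -9.9910e+01] j [ 29.1  22.2   9.5   0.  -77.3 -39. ] F [ 0.7  0.4 -2.3]
```

View pics/l11.png

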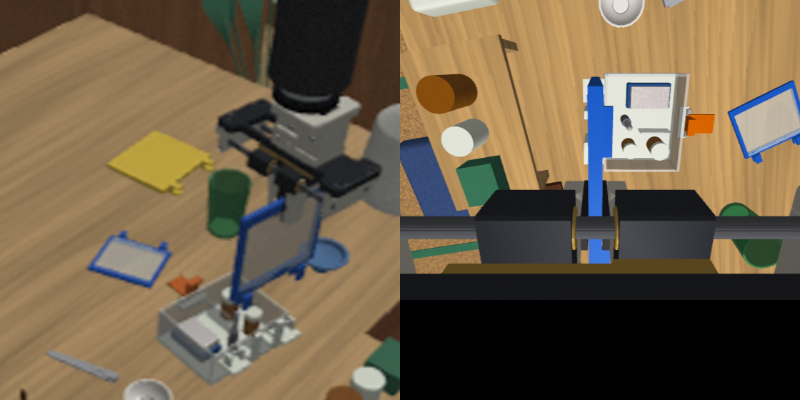

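The lid is off its pins and hangs upright in the jaws: in the scene crop it is at (235–320,195–300), in the wrist view edge-on at x≈597. Its weight reads about 2.2 N, which fits. I carry it to above the wooden stand.

Emit:
jog_arm --motion '[{"offset": [8,1,0],"roll": 0,"hand": 0},{"offset": [24,3.5,0],"roll": -0.03,"hand": 0},{"offset": [46,7,0],"roll": -0.06,"hand": 0},{"offset": [70,10,0],"roll": -0.09,"hand": 0},{"offset": [94,14,0],"roll": -0.12,"hand": 0},{"offset": [118,17,0],"roll": -0.15,"hand": 0},{"offset": [142,21,0],"roll": -0.18,"hand": 0},{"offset": [166,24,0],"roll": -0.21,"hand": 0},{"offset": [190,28,0],"roll": -0.24,"hand": 0},{"offset": [214,31,0],"roll": -0.27,"hand": 0},{"offset": [238,35,0],"roll": -0.3,"hand": 0},{"offset": [262,39,0],"roll": -0.33,"hand": 0},{"offset": [286,42,0],"roll": -0.36,"hand": 0},{"offset": [310,46,0],"roll": -0.39,"hand": 0},{"offset": [334,49,0],"roll": -0.42,"hand": 0},{"offset": [356,53,0],"roll": -0.44,"hand": 0},{"offset": [372,55,0],"roll": -0.454,"hand": 0},{"offset": [380,56,0],"roll": -0.454,"hand": 0},{"offset": [381,56,0],"roll": -0.454,"hand": 0},{"offset": [381,56,0],"roll": -0.454,"hand": 0}]'

```text
clock: 16.8
tool_pos: [0.566, -0.2027, 0.2857]
orientation: [180.0, 0.0, -74.0]
force: [0.4, 0.1, -1.2]
opening: 0.0075
```

```bash
python3 - <<'E'
from h import *
go([*S,.286],-74)
w=snap('wrist');s=snap('scene')
np.set_printoptions(precision=1,suppress=True)
r=np.radians(SY);sx=np.array([np.cos(r),np.sin(r)]);sy=np.array([-sx[1],sx[0]])
for n in('wrist','scene'):
    print(n,'dowel tops',[proj(n,[*(S+a*sx+b*sy),.094]).round(1) for a in(-.02,.02) for b in(-.055,0,.055)],'corners',[proj(n,[*(S+a*sx+b*sy),.015]).round(1) for a in(-.035,.035) for b in(-.085,.085)])
f=lambda im,y0,y1,x0,x1,k:cv2.resize(im[y0:y1,x0:x1,::-1],None,fx=k,fy=k,interpolation=cv2.INTER_CUBIC)
c=np.zeros((480,800,3),np.uint8);c[:,:320]=f(s['img'],130,290,200,307,3)[:480,:320];c[:360,320:]=f(w['img'],0,240,140,460,1.5);cv2.imwrite('pics/l12.png',c)
E
```

```text
offset mm [-0.4 -1.  -0.3] roll rad 0.0003 | t 16.8 pos [ 0.566  -0.2027  0.2857] rpy [ 1.7998e+02  2.0000e-02 -7.3980e+01] j [ -1.1  12.1  -4.7  -0.  -73.2  17.1] F [ 0.4  0.1 -1.2]
wrist dowel tops [array([293.3, 125. ]), array([292.4, 182.5]), array([291.5, 234.7]), array([250.4, 125. ]), array([251.5, 182.5]), array([252.5, 234.8])] corners [array([303.3,  91.6]), array([299.8, 233.1]), array([240.6,  91.6]), array([244.4, 233.2])]
scene dowel tops [array([238.9, 251.3]), array([248.9, 238.1]), array([258.2, 225.8]), array([251. , 256.3]), array([260.7, 242.9]), array([269.8, 230.3])] corners [array([231.4, 273.4]), array([260. , 234.5]), array([251.9, 282.5]), array([279.2, 242.1])]
```

View pics/l12.png

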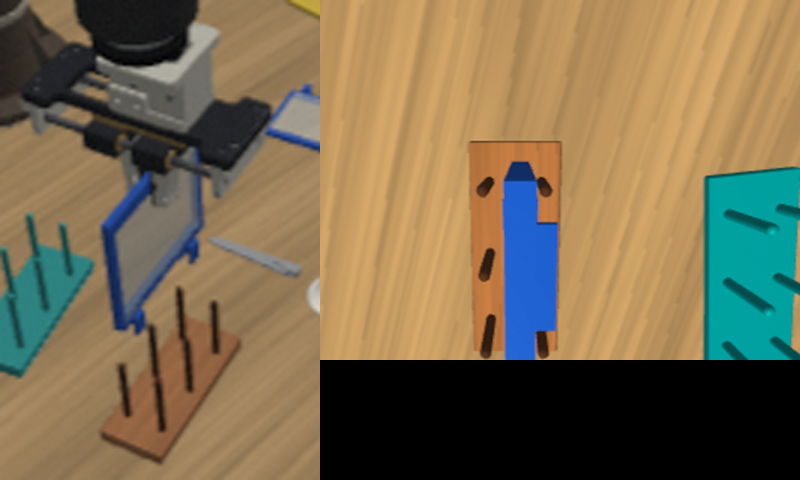

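The wrist crop shows the stand base corners at (470,142) and (561,142) and the first dowel tops near (481,192) and (549,192). The lid hangs edge-on at x≈520. The stand sits about 1.6 mm and 2.5 mm off my top-view estimate along its x and y, the same bias I saw at the box. I correct by tool (-3,-2.5) and lower. That was the twelfth picture, so from here I check numerically.

Emit:
jog_arm --motion '[{"offset": [-1.5,-1.5,3],"roll": 0,"hand": 0},{"offset": [-3,-2.5,10],"roll": 0,"hand": 0},{"offset": [-3,-2.5,20],"roll": 0,"hand": 0},{"offset": [-3,-2.5,30],"roll": 0,"hand": 0},{"offset": [-3,-2.5,40],"roll": 0,"hand": 0},{"offset": [-3,-2.5,47],"roll": 0,"hand": 0},{"offset": [-3,-2.5,53],"roll": 0,"hand": 0},{"offset": [-3,-2.5,57],"roll": 0,"hand": 0},{"offset": [-3,-2.5,61],"roll": 0,"hand": 0},{"offset": [-3,-2.5,65],"roll": 0,"hand": 0},{"offset": [-3,-2.5,69],"roll": 0,"hand": 0},{"offset": [-3,-2.5,73],"roll": 0,"hand": 0},{"offset": [-3,-2.5,77],"roll": 0,"hand": 0}]'

```text
clock: 17.98
tool_pos: [0.568, -0.1989, 0.2089]
orientation: [-180.0, -0.0, -73.9]
force: [0.5, -0.2, -2.1]
opening: 0.0078
```

Emit:
jog_arm --motion '[{"offset": [0,0,5],"roll": 0,"hand": 0},{"offset": [0,0,11],"roll": 0,"hand": 0},{"offset": [0,0,17],"roll": 0,"hand": 0},{"offset": [0,0,23],"roll": 0,"hand": 0},{"offset": [0,0,29],"roll": 0,"hand": 0},{"offset": [0,0,35],"roll": 0,"hand": 0},{"offset": [0,0,40],"roll": 0,"hand": 0},{"offset": [0,0,45],"roll": 0,"hand": 0},{"offset": [0,0,49],"roll": 0,"hand": 0},{"offset": [0,0,52],"roll": 0,"hand": 0},{"offset": [0,0,54],"roll": 0,"hand": 0},{"offset": [0,0,54],"roll": 0,"hand": 0}]'

```text
clock: 18.98
tool_pos: [0.5678, -0.1988, 0.1547]
orientation: [180.0, 0.0, -73.9]
force: [0.0, -0.4, -1.8]
opening: 0.0083
```

Emit:
jog_arm --motion '[{"offset": [0,0,0.7],"roll": 0,"hand": 0},{"offset": [0,0,1.4],"roll": 0,"hand": 0},{"offset": [0,0,2.1],"roll": 0,"hand": 0},{"offset": [0,0,2.8],"roll": 0,"hand": 0},{"offset": [0,0,3.5],"roll": 0,"hand": 0},{"offset": [0,0,4.0],"roll": 0,"hand": 0},{"offset": [0,0,4.0],"roll": 0,"hand": 0}]'

```text
clock: 19.57
tool_pos: [0.5678, -0.1988, 0.151]
orientation: [180.0, 0.0, -73.9]
force: [0.1, 0.1, -1.8]
opening: 0.0081
```

Emit:
jog_arm --motion '[{"offset": [0,0,0.5],"roll": 0,"hand": 0},{"offset": [0,0,1],"roll": 0,"hand": 0},{"offset": [0,0,1.5],"roll": 0,"hand": 0},{"offset": [0,0,2.0],"roll": 0,"hand": 0},{"offset": [0,0,2.0],"roll": 0,"hand": 0},{"offset": [0,0,2.0],"roll": 0,"hand": 0}]'

```text
clock: 20.07
tool_pos: [0.568, -0.1988, 0.1494]
orientation: [-180.0, -0.0, -73.9]
force: [0.0, 0.0, 1.2]
opening: 0.0077
```

The force has swung from -1.8 to +1.2 N at TCP z 0.149, the expected seating height, so the hooks rest on the slot floor. I open gently.

Emit:
jog_arm --motion '[{"offset": [0,0,0],"roll": 0,"hand": 10},{"offset": [0,0,0],"roll": 0,"hand": 13},{"offset": [0,0,0],"roll": 0,"hand": 16},{"offset": [0,0,0],"roll": 0,"hand": 20},{"offset": [0,0,0],"roll": 0,"hand": 25},{"offset": [0,0,0],"roll": 0,"hand": 30},{"offset": [0,0,0],"roll": 0,"hand": 36},{"offset": [0,0,0],"roll": 0,"hand": 42},{"offset": [0,0,0],"roll": 0,"hand": 50},{"offset": [0,0,0],"roll": 0,"hand": 60},{"offset": [0,0,0],"roll": 0,"hand": 70},{"offset": [0,0,0],"roll": 0,"hand": 80},{"offset": [0,0,0],"roll": 0,"hand": 80},{"offset": [0,0,0],"roll": 0,"hand": 80},{"offset": [0,0,0],"roll": 0,"hand": 80},{"offset": [0,0,0],"roll": 0,"hand": 80}]'

```text
clock: 21.4
tool_pos: [0.5679, -0.1988, 0.1491]
orientation: [-180.0, 0.0, -73.9]
force: [-0.0, -0.4, 0.7]
opening: 0.0793
```

Emit:
jog_arm --motion '[{"offset": [0,0,-4],"roll": 0,"hand": 80},{"offset": [0,0,-10],"roll": 0,"hand": 80},{"offset": [0,0,-20],"roll": 0,"hand": 80},{"offset": [0,0,-35],"roll": 0,"hand": 80},{"offset": [0,0,-55],"roll": 0,"hand": 80},{"offset": [0,0,-80],"roll": 0,"hand": 80},{"offset": [0,0,-105],"roll": 0,"hand": 80},{"offset": [0,0,-130],"roll": 0,"hand": 80},{"offset": [0,0,-145],"roll": 0,"hand": 80},{"offset": [0,0,-150],"roll": 0,"hand": 80},{"offset": [0,0,-150],"roll": 0,"hand": 80}]'

```text
clock: 22.32
tool_pos: [0.5685, -0.1989, 0.3014]
orientation: [-179.8, -0.1, -73.9]
force: [-0.5, -0.2, -0.9]
opening: 0.0803
```

```bash
python3 - <<'E'
from h import *
np.set_printoptions(precision=3,suppress=True)
go([*S,.286],-74)
def blue(n,roi):
    s=snap(n);h=cv2.cvtColor(s['img'],cv2.COLOR_RGB2HSV);m=cv2.inRange(h,(105,150,60),(125,255,255))
    x0,x1,y0,y1=roi;k=np.zeros_like(m);k[y0:y1,x0:x1]=m[y0:y1,x0:x1]
    p=cv2.findNonZero(k);print(n,len(p),cv2.boundingRect(p),cv2.boxPoints(cv2.minAreaRect(p)).round(1).tolist())
C2=np.array([.5676,-.1992]);r=np.radians(16);sx=np.array([np.cos(r),np.sin(r)]);sy=np.array([-sx[1],sx[0]])
blue('scene',(200,307,130,290));blue('wrist',(200,340,0,400))
for lean in(-9,-5,0,5,9):
  a=np.radians(lean)
  print(lean,[proj(n,[*(C2+.152*np.sin(a)*sx+b*sy),.015+.152*np.cos(a)]).round(1) for n in('scene','wrist') for b in(-.075,.075)])
E
```

```text
offset mm [ 2.5  2.5 15.4] roll rad 0.0018 | t 22.32 pos [ 0.569 -0.199  0.301] rpy [-179.8    -0.08  -73.9 ] j [ -0.7  11.7  -3.3   0.  -74.8  16.8] F [-0.5 -0.2 -0.9]
scene 300 (241, 159, 66, 111) [[228.10000610351562, 258.0], [298.6000061035156, 156.60000610351562], [318.70001220703125, 170.60000610351562], [248.1999969482422, 272.0]]
wrist 2098 (267, 103, 19, 179) [[267.0, 103.0], [285.0, 103.0], [285.0, 281.0], [267.0, 281.0]]
-9 [array([232.6, 239. ]), array([260.2, 204.2]), array([305.2, 103.4]), array([300.4, 279.3])]
-5 [array([235.9, 240. ]), array([263.3, 205. ]), array([291.5, 103.4]), array([288.6, 280. ])]
0 [array([240.1, 241.6]), array([267.3, 206.3]), array([274. , 103.4]), array([273.6, 280.3])]
5 [array([244.3, 243.5]), array([271.3, 207.9]), array([256.4, 103.4]), array([258.7, 279.9])]
9 [array([247.8, 245.2]), array([274.5, 209.4]), array([242.7, 103.3]), array([246.9, 279.2])]
```

The lid's edge in the wrist view covers u 267–285, v 103–281. The model of an upright, centred lid predicts u≈274 and v 103–280. So it stands vertical, centred and free, with the gripper 120 mm above it. I hand in.

```bash
python3 -c "
from h import *
print(order.close_job(), ctrl.get_obs()['clock'])"
```

```text
the job is handed in; nothing more can be done
the job is handed in; nothing more can be done
```

The lid is off its hinge and stands upright in the wooden stand's slot, hinge edge down. I handed the job in at about 22 s of the 72 s allowed.

I pressed the orange tab until the lid popped up, then swung it by its free edge onto the stops. I gripped it by the top edge so that it stood vertical, lifted it straight off the pins, set it in the slot and let go.

**What the checks showed**
- **Opening:** the camera views matched about 0.31 rad after the press and about 1.75 rad on the stops.
- **Grip and lift:** the opening was 7.7 mm on the 8 mm plate, and the lid's weight read about 2 N.
- **Set-down:** the force moved from -1.8 N to +1.2 N at the expected height. Afterwards the wrist view matched an upright, centred lid to within a pixel or two.
- **Forces:** the highest wrist force in any reading was about 9 N, while pressing the tab.

**What disagreed or was not checked**
- **Stand position:** the top camera and wrist camera differed by 2–3 mm on the box and stand. I used the wrist values.
- **Lid pressing the body:** a side force of about 6 N while pressing the tab may have been the popped lid touching the gripper's body. It was gone once I backed off.
- **Scene-camera check:** the final colour check in the scene view was inconclusive, because it also picked up blue from something outside the lid.
- **Other objects:** I did not re-measure them at the end. I saw no contact with them.

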